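# Hang the demonstration wheel by its rim on the safety hook

### The arm

A 6-joint arm with a two-finger parallel gripper is mounted at the origin on a cart in front of the work surface, level with it; the furniture and walls round the work are solid. World frame = base frame: x ahead of the robot, y to its left, z up, the work surface at z = 0. Lengths are in mm, angles in rad, forces in N, time in s.
With the tool pointing down it reaches from about 375 to 900 mm from the base axis. Payload 3.1 kg.
Tool frame: the origin (TCP) lies at the very end of the fingers, on their centre line; the grasp point (between the pads) lies manip.tcp_to_grasp behind it (manip.tcp_to_grasp is the distance from the TCP to the grasp point, in mm); z points along the fingers, y is the line along which they close (so a half turn about z gives the same grasp; the last joint's range is limited). The gripper opens to 87 mm and grips with 3 to 60 N. Pads are 19 mm wide; open, the fingers measure 117 mm over their backs; the gripper's body (75 mm by 190 mm) begins 51 mm behind the grasp point.
Start: joints at [1.171, 0.527, 1.433, -0, 1.181, -0.178], TCP at [137.451, 609.675, 184.348] pointing down, gripper open.
Joint ranges: [-3.08, 3.08], [-0.75, 2.2], [0.22, 2.44], [-1.43, 4.57], [0, 2.65], [-2.85, 2.85]. Speed limits (rad/s): [2.79, 2.79, 3.14, 3.14, 3.14, 3.14].

### API

Orientations are given as a 3x3 rotation matrix whose columns are the frame's x, y, z axes.
In Python, from plant import manip, vision, close_job gives the robot as it stands. Calls block until the motion is done:
- manip.move_pose(position, orientation): joint-space move of the TCP to a pose.
- manip.servo_line(position, velocity=150, rot=None, stop_force=None): straight line of the TCP; rot=None keeps the orientation; velocity is the mean speed in mm/s. With stop_force (N) it stops when the force on the tool has changed by that much, and returns True; else False.
- manip.movej(angles): joint-space move.
- manip.grip(opening): opening from 0.0 (shut) to 1.0 (fully open); the grip force is fixed at half the most; returns when the fingers have stopped.
- manip.dwell(seconds).
- manip.solve_ik(position, orientation): joint angles nearest the present ones, or None.
- manip.state(): the state.
- vision.grab_frame(name): name is "scene" or "top" or "wrist"; returns the picture (480x640x3 uint8, blue, green, red); there is no depth.
- vision.camera_model(name): a dict with "camera_matrix" (3x3 intrinsics, pixels), "k1" (the pictures are not rectified: a ray, as slopes to the right and down, at radius r is drawn at 1 + k1 r^2 times it, then the intrinsics apply), "R" (3x3) and "t" (3): a world point X has camera coordinates R X + t. Camera axes: x right, y down, z forward; pixel columns grow to the right and rows downward; lengths in mm; the calibration is good to about 2 mm. A picture is of the moment at which its call begins: read the wrist's pose just before it. camera_model takes no time and is no camera call; for the wrist camera it gives the pose at the moment of the call.
A pose or a line that the arm cannot do raises manip.MotionError and nothing moves.
- close_job(): hands the job in; it is judged then, once.
The state is a dict: "t": time; "joint_positions": joint angles; "qd": joint speeds; "effort": joint torques, N m; "tool_pos": TCP position; "tool_rot": TCP orientation; "force": force on the tool from outside, world axes, zero at the start; "moment": the same for the moment, N m; "opening": opening from 0.0 (shut) to 1.0 (fully open); "grip_force": force on a finger pad.
Only numpy, scipy, OpenCV 4.12 (cv2) and the standard library are available. Lean on these libraries where they do the work, as an engineer would, in place of code of your own. Each camera call takes 0.05 s, during which the arm holds its last target. There are 200 camera calls.

### The job

For the pendulum experiment, lift the spoked wheel out of its wooden stand by the rim and hang it by the rim on the retort stand's safety hook: press the top of the rim down past the sprung keeper until the keeper snaps shut above it. Then draw the wheel up against the shut keeper for a moment with about 5 N to prove that it holds, lower the wheel until it rests in the hook, and let go so that it hangs still. The hook is only held by a clamp, so never load it with more than 20 N.

Things in the scene. Friction and masses are not known exactly. Their poses are not given: they have to be found in the camera images.
- wheel_centre (a point): centre of the loose spoked metal wheel (0.2 to 0.4 kg). Rim: 190 mm outer, 170 mm inner diameter, 9 mm thick along the axle. x = axle, y = level in the wheel's plane, z = up as it stands. Six 4 mm spokes at 30, 90, 150, 210, 270, 330 degrees from +z: the top of the rim is midway between two. Hub 24 mm, 20 mm thick
- wheel_stand: fixed wooden block, 50 x 180 x 46 mm, with a slot in which the wheel stands upright; origin at the centre of its underside, x across the slot, y along it. The slot is 11.5 mm wide and open at the top, its floor is 12 mm above the bench
- hook_mid (a point): point on the bracket where the lowest point of the hook's trough (where the inside of the rim rests) lies when the hook's threaded stem is at mid-height. The stem may be screwed up to 5 mm higher or lower than that; this is not measured, so feel for it. x = level from the hook's tip side back to the rod, y = sideways, z = up. The bracket's clamp slips on the rod at about 25 N
- retort_stand: fixed steel stand: foot 200 x 130 x 14 mm, upright 12 mm rod that ends 299 mm above the bench. Origin on the bench straight under the hook; x, z as hook_mid; rod at x = 150 mm. The J-hook is 8 mm round bar in the x-z plane. Heights over its trough: tip 34 mm (its end 20 mm in front, -x; from there it slopes in to an upright at x = -8 mm), keeper's hinge lug 30 mm (x = 12 mm). Stem at x = 32 mm, arm 25 mm below hook_mid
- keeper (a joint): sprung flap across the trough, 8 mm wide, hinged on the shank 14.5 mm behind (+x) and 26 mm above the trough's lowest point. 0 rad = shut: level, underside 24 mm above the trough, 6 mm short of the tip, so the rim cannot pass. It gives only downward (to 1.35 rad) under 4 to 8 N, more than the wheel weighs, and springs shut once the rim's inside is within 3 mm of the trough
Not all that is in view belongs to the job. There is more than one size of the part that bears wheel_centre; the job needs the larger.

How it is judged:
By the outcome, as a careful person would: the job done as asked, in the order asked, and still so for the second after the job is handed in, with the robot touching nothing.
It also fails if it takes over 72 s, if anything falls off the work surface, if the arm or the gripper's body presses on something with over 40 N, if the wrist force passes 120 N, or if a joint passes its speed limit or range.

## Working session

There is one attempt and no reset: what is moved stays moved. The work goes in short steps, each a Python script; the robot and the scene stay as the last script left them, time stands still between calls to the robot, and variables do not carry over. Pictures are saved under pics/ and viewed, at most 10 in all, crops included, and the job is handed in when it is done.

```bash
ls; mkdir -p pics; python3 - <<'E'
from plant import manip, vision
import cv2
for n in ["scene","top"]:
    cv2.imwrite(f"pics/{n}0.png",vision.grab_frame(n)); m=vision.camera_model(n)
    print(n,m)
print(manip.tcp_to_grasp, manip.state()["t"],manip.state()["force"])
E
```

```text
pics
scene {'camera_matrix': array([[594.44355969,   0.        , 315.23881067],
       [  0.        , 594.44355969, 234.14929992],
       [  0.        ,   0.        ,   1.        ]]), 'k1': -0.016069381391982787, 'R': array([[ 0.86409241, -0.50324535, -0.0094032 ],
       [-0.29650472, -0.49383648, -0.81744142],
       [ 0.40672995,  0.70913302, -0.57593498]]), 't': array([-482.34004924,  297.48020984,  831.82182509])}
top {'camera_matrix': array([[465.04645678,   0.        , 318.13133087],
       [  0.        , 465.04645678, 240.86664913],
       [  0.        ,   0.        ,   1.        ]]), 'k1': 0.04257449240600495, 'R': array([[-0.08630941, -0.99626745, -0.00136485],
       [-0.9649998 ,  0.08394098, -0.2484538 ],
       [ 0.247641  , -0.02012682, -0.96864279]]), 't': array([ 29.34563769, 605.68828486, 899.17621257])}
18.700000000000003 0.1 [-0.59898134  0.51146399  0.22418686]
```

View pics/scene0.png

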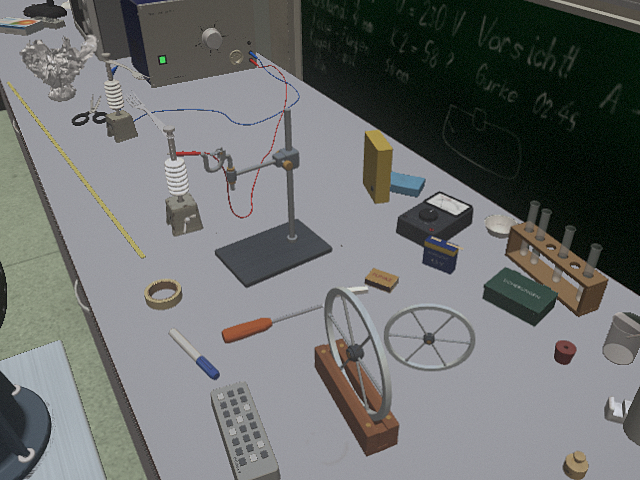

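View pics/top0.png

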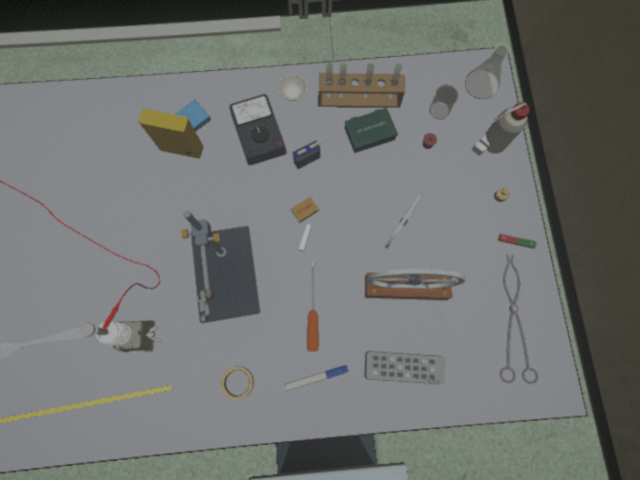

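The rod stand with the J-hook is at scene (230,170), top (203,305). There are two candidate wheels:
- Wheel in the wooden stand: hub at scene (355,352), top (418,280).
- Loose second wheel: scene (430,338), top (403,222). It spans only about 59 px in the top view against about 95.

The one in the stand fits the description (larger, in its stand). One enlarged crop will confirm it.

```bash
python3 - <<'E'
import cv2,numpy as np
s=cv2.imread("pics/scene0.png");t=cv2.imread("pics/top0.png")
def c(im,x,y,w,h): return cv2.resize(im[y:y+h,x:x+w],(400,300),interpolation=cv2.INTER_CUBIC)
cv2.imwrite("pics/crop1.png",np.vstack([np.hstack([c(s,300,280,200,150+20),c(s,190,110,120,90)]),np.hstack([c(t,350,190,133,100+25),c(t,160,200,133,100+25)])]))
E
```

```text
(no output)
```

View pics/crop1.png

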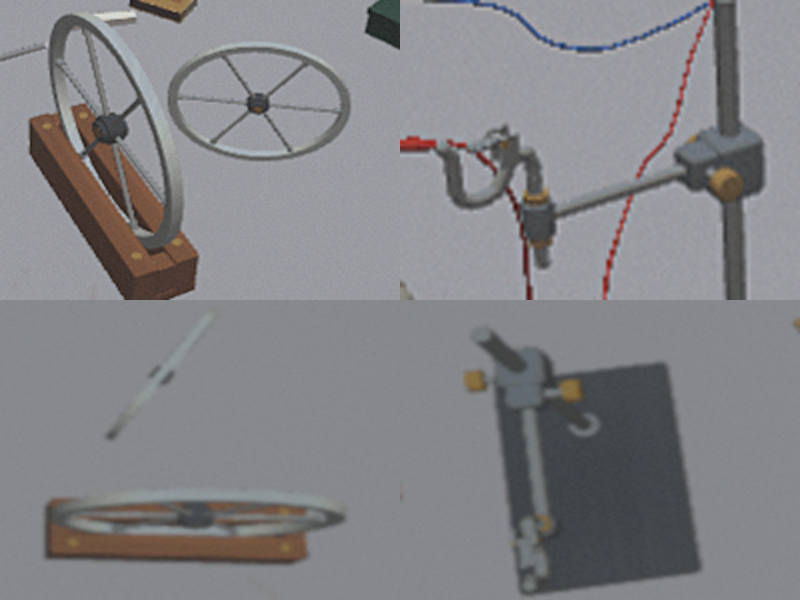

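The crop confirms it: the larger wheel stands in the slot of the wooden block, and the smaller one is loose behind it. The hook tip is at scene (203.5,154.4), top (202.6,320.8), and the hook stem nut is at scene (232,177). Next I triangulate.

```bash
cat > h.py <<'E'
import numpy as np, cv2
from plant import manip, vision
def ray(m,uv):
    K=m["camera_matrix"]; d=np.array([m["k1"],0,0,0,0.])
    p=cv2.undistortPoints(np.array([[uv]],float),K,d)[0,0]
    R,t=np.array(m["R"]),np.array(m["t"]); v=R.T@np.array([p[0],p[1],1]); return -R.T@t, v/np.linalg.norm(v)
def plane(m,uv,z):
    o,v=ray(m,uv); return o+v*(z-o[2])/v[2]
def vplane(m,uv,p0,n):
    o,v=ray(m,uv); return o+v*(np.dot(np.array(p0)-o,n)/np.dot(v,n))
def tri(*obs):
    A=np.zeros((3,3));b=np.zeros(3);r=[ray(*o) for o in obs]
    for o,v in r: P=np.eye(3)-np.outer(v,v);A+=P;b+=P@o
    x=np.linalg.solve(A,b); return x,[round(float(np.linalg.norm(np.cross(x-o,v))),1) for o,v in r]
def proj(m,X):
    c=np.array(m["R"])@np.array(X,float)+m["t"]; x,y=c[:2]/c[2]; f=1+m["k1"]*(x*x+y*y); K=m["camera_matrix"]
    return np.array([K[0,0]*x*f+K[0,2],K[1,1]*y*f+K[1,2]])
E
python3 - <<'E'
from h import *
np.set_printoptions(precision=1,suppress=True)
S=vision.camera_model("scene");T=vision.camera_model("top")
print("hub",tri((S,(355,352.5)),(T,(415.5,279.6))))
print("small hub",tri((S,(429,338.5)),(T,(403.3,221))))
print("tip",tri((S,(203.5,154.4)),(T,(202.6,320.8))))
print("rodtop",tri((S,(287,110)),(T,(187.3,214.6))))
print("nut",tri((S,(232,177)),(T,(207.5,293))))
print("rod base scene",plane(S,(292,238),14))
print("block front top edge",plane(T,(365.6,297.1),0),plane(T,(451.4,298.3),0))
def c(x,y): return (350+x/3.008,190+(y-300)/2.4)
print("rim ends top",[plane(T,c(*p),107) for p in((48,515),(346,518))])
for p in((73,542),(285,548),(285,505)): print("screw",plane(T,c(*p),46))
# foot corners
f=lambda x,y:(160+(x-400)/3.008,200+(y-300)/2.4)
for p in((668,362),(700,570),(522,594),(497,378)): print("foot",plane(T,f(*p),14))
E
```

```text
hub (array([ 502.4, -208.2,  105.8]), [0.2, 0.2])
small hub (array([ 637.4, -209.3,   64.4]), [0.4, 0.4])
tip (array([445.5, 177.7, 257.2]), [2.8, 2.8])
rodtop (array([613.8, 190.3, 293.8]), [0.7, 0.7])
nut (array([496.9, 183.3, 196.6]), [0.1, 0.1])
rod base scene [616.2 193.4  14. ]
block front top edge [ 489.4 -117.6    0. ] [ 471.  -304.1    0. ]
rim ends top [array([ 510.8, -110.3,  107. ]), array([ 491.7, -304.8,  107. ])]
screw [ 495.3 -132.1   46. ]
screw [ 477.6 -278.4   46. ]
screw [ 515.3 -284.3   46. ]
foot [670.3 127.5  14. ]
foot [474.5 114.3  14. ]
foot [464.6 240.9  14. ]
foot [665.7 254.9  14. ]
```

```bash
cat >> h.py <<'E'
def down(a,flip=False):
    "tool pointing down, tool y along the level direction at angle a (half turn if flip)"
    y=np.array([np.cos(a),np.sin(a),0])*(-1 if flip else 1); z=np.array([0,0,-1.]); return np.column_stack([np.cross(y,z),y,z])
E
python3 - <<'E'
from h import *
np.set_printoptions(precision=2,suppress=True)
T=vision.camera_model("top");W=vision.camera_model("wrist");s=manip.state()
print(s["tool_rot"]); R,t=W["R"],W["t"]; c=-R.T@t
print("cam in tool",s["tool_rot"].T@(c-s["tool_pos"]),"axes",s["tool_rot"].T@R.T, W["camera_matrix"][0,0])
print("insulator",plane(T,(125,335),50),plane(T,(150,335),20))
for a,p in((.07,(465,181,380)),(-.098,(502,-208,330)),(.07,(465,160,210)),(.07,(425,160,260)),(-.098,(500,-230,175))):
  for f in(0,1): print(p,f,manip.solve_ik(p,down(a,f)))
E
```

```text
[[-0.98  0.22 -0.  ]
 [ 0.22  0.98 -0.  ]
 [ 0.   -0.   -1.  ]]
cam in tool [  81.29    0.49 -200.49] axes [[ 0.   -0.95 -0.3 ]
 [ 1.    0.    0.  ]
 [ 0.   -0.3   0.95]] 332.4865874964296
insulator [449.83 384.74  50.  ] [447.66 345.07  20.  ]
(465, 181, 380) 0 [ 0.15  0.17  1.44 -0.    1.53  0.08]
(465, 181, 380) 1 None
(502, -208, 330) 0 [-0.6   0.27  1.43 -0.    1.43 -0.5 ]
(502, -208, 330) 1 [-0.6   0.27  1.43 -0.    1.43  2.64]
(465, 160, 210) 0 [ 0.1   0.31  1.73 -0.    1.1   0.03]
(465, 160, 210) 1 None
(425, 160, 260) 0 [ 0.11  0.2   1.74 -0.    1.2   0.04]
(425, 160, 260) 1 None
(500, -230, 175) 0 [-0.63  0.44  1.63 -0.    1.07 -0.54]
(500, -230, 175) 1 [-0.63  0.44  1.63 -0.    1.07  2.61]
```

```bash
python3 - <<'E'
from h import *
import pickle
M={}
def look(n,p,a):
    manip.move_pose(p,down(a)); M[n]=vision.camera_model("wrist"); cv2.imwrite(f"pics/{n}.png",vision.grab_frame("wrist")); print(n,manip.state()["t"],manip.state()["force"])
look("h1",(440,180,330),.07); look("h2",(450,100,320),.07); look("w1",(495,-225,260),-.098)
pickle.dump(M,open("M.pkl","wb"))
I=[cv2.imread(f"pics/{n}.png") for n in("h1","h2","w1")]
hm=np.array([465,181,222.])
cs=[]
for n,im in zip(("h1","h2"),I):
    u,v=proj(M[n],hm+[0,0,20]).astype(int); x,y=max(0,min(540,u-50)),max(0,min(405,v-37)); print(n,x,y,"scale4")
    cs.append(cv2.resize(im[y:y+75,x:x+100],(400,300),interpolation=cv2.INTER_CUBIC))
b=np.hstack([cv2.resize(I[2],(400,300)),cv2.resize(I[0],(400,300))])
cv2.imwrite("pics/c2.png",np.vstack([np.hstack(cs),b]))
E
```

```text
h1 2.1167 [ 1.84623422 -0.57170424  0.23070178]
h2 2.5833 [ 0.13009329  0.93217175 -0.36112036]
w1 3.8917 [0.3618514  0.56244184 0.11755101]
h1 303 200 scale4
h2 300 107 scale4
```

View pics/c2.png

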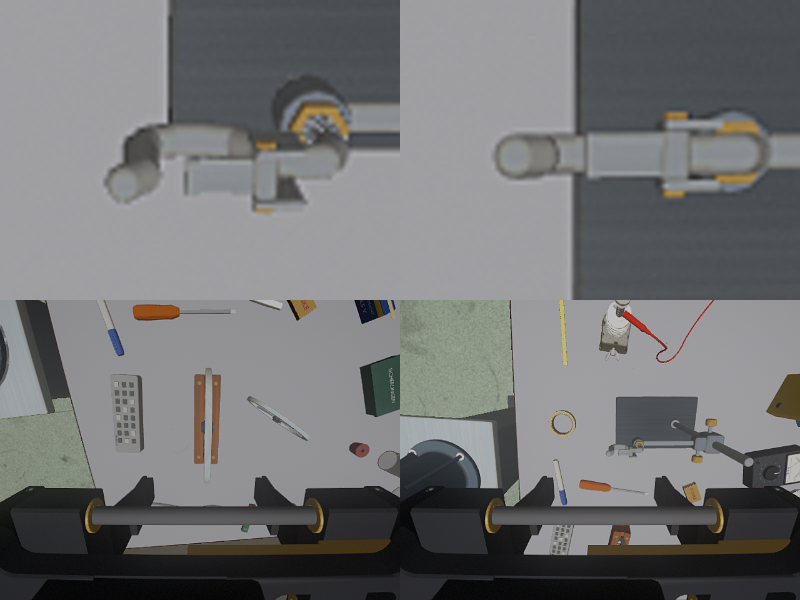

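The hook crops show the tip end at h1 (333.8,246) / h2 (329.3,145.8), the hinge pin at h1 (369.3,244.5) / h2 (368.8,145.8), and the keeper's free end at h1 (349.5,244) / h2 (347,145.8). The wheel rim in w1 runs along column ~332, rows 109–288.

```bash
python3 - <<'E'
from h import *
import pickle
np.set_printoptions(precision=1,suppress=True)
M=pickle.load(open("M.pkl","rb")); A,B,W=M["h1"],M["h2"],M["w1"]
for n,a,b in(("tip",(333.75,246),(329.25,145.75)),("hinge",(369.25,244.5),(368.75,145.75)),("keeper",(349.5,244),(347,145.75))): print(n,tri((A,a),(B,b)))
im=cv2.imread("pics/w1.png"); hsv=cv2.cvtColor(im,cv2.COLOR_BGR2HSV)
g=np.median(cv2.GaussianBlur(hsv,(3,3),0)[150:152],0)
for v in range(115,285,12):
    r=hsv[v,300:365]; print(v,"".join("#" if (p[1]>80) else ("." if p[1]<50 else "+") for p in r))
print("pred top",proj(W,(502.4,-208.2,202)),"ends",proj(W,(511,-113,107)),proj(W,(492,-303,107)))
E
```

```text
tip (array([447.5, 178.8, 263.1]), [0.3, 0.3])
hinge (array([477.6, 180.9, 258.6]), [0.0, 0.0])
keeper (array([461. , 179.7, 257.1]), [0.2, 0.2])
115 .................................................................
127 ............################+...........#############............
139 ...........+################............############+............
151 ...........#################............############.............
163 ...........#################............############.............
175 ...........################+............###########..............
187 ...........################+............###########..............
199 ...........###########...................#########...............
211 ...........############.................+#########...............
223 ...........###############+............##########................
235 ...........###############+...........+##########................
247 ...........##############.............##########+................
259 ...........###############+...........##########.................
271 .................................................................
283 .................................................................
pred top [331.9 227.5] ends [330.3 110.6] [329.1 286.7]
```

Trough is near (464,180,~229), with the hook axis at about 4.2°. Now I grasp the rim 22 mm to the −y side of its top and lift.

```bash
python3 - <<'E'
from h import *
np.set_printoptions(precision=2,suppress=True)
a=-.104; R=down(a); p=np.array([503,-208,0])-22*np.array([-np.sin(a),np.cos(a),0])
def st(n): s=manip.state(); print(n,round(s["t"],2),s["tool_pos"],"F",s["force"],"M",s["moment"],s["opening"],s["grip_force"])
manip.move_pose(p+[0,0,225],R); manip.servo_line(p+[0,0,175.6],velocity=60,stop_force=8); st("down")
manip.grip(0.0); st("grip")
manip.servo_line(p+[0,0,180],velocity=30); st("up5")
manip.servo_line(p+[0,0,240],velocity=80); manip.dwell(.3); st("up")
cv2.imwrite("pics/s1.png",vision.grab_frame("scene")); cv2.imwrite("pics/t1.png",vision.grab_frame("top"));cv2.imwrite("pics/w2.png",vision.grab_frame("wrist"))
s=cv2.imread("pics/s1.png")[180:460,230:510]; w=cv2.imread("pics/w2.png")
cv2.imwrite("pics/c3.png",np.hstack([cv2.resize(s,(400,400)),cv2.resize(w,(400,300))[:,:] if 0 else cv2.resize(w[:, 80:560],(400,400))]))
E
```

```text
down 5.13 [ 501.01 -230.11  175.85] F [-0.37  0.02  0.27] M [-0.13  0.11 -0.02] 0.9995805183557702 0.0
grip 6.66 [ 500.74 -229.88  175.62] F [0.27 0.08 0.5 ] M [-0.1   0.05 -0.02] 0.003238690939261417 0.0
up5 6.96 [ 500.98 -230.04  180.38] F [ 0.01 -0.91 -0.34] M [-0.17  0.06 -0.  ] 0.004406206834408629 0.0
up 8.16 [ 500.54 -229.77  239.58] F [0.86 0.08 0.48] M [-0.07  0.08 -0.03] 0.004333237423601612 0.0
```

View pics/c3.png

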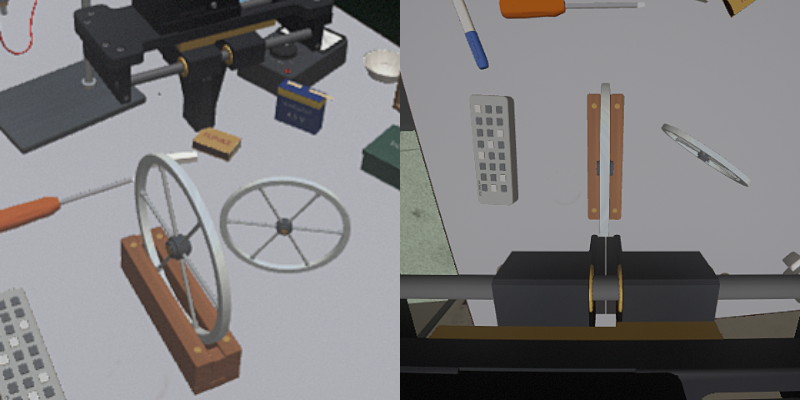

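The gripper shut to zero on nothing, with the hub still at about scene (354.6,351.5), so the wheel did not move. I'll check where the fingertips are relative to the rim.

```bash
python3 - <<'E'
from h import *
np.set_printoptions(precision=1,suppress=True)
s=manip.state(); p=s["tool_pos"]; print(p,s["tool_rot"].round(2).tolist())
out=[]
for n,f,c in(("scene","s1",(250,190)),("wrist","w2",(260,200)),("top","t1",(340,200))):
    m=vision.camera_model(n); im=cv2.imread(f"pics/{f}.png")
    for X,col in((p,(0,0,255)),((503,-208,202),(0,255,0)),((500.7,-230,199),(255,0,0)),((511,-113,107),(255,0,255)),((493,-303,107),(255,0,255))):
        u=proj(m,X); print(n,u); cv2.circle(im,tuple(int(round(x*16)) for x in u),24,col,-1,shift=4)
    out.append(cv2.resize(im[c[1]:c[1]+220,c[0]:c[0]+200],(266,293)))
cv2.imwrite("pics/c4.png",np.hstack(out))
E
```

```text
[ 500.7 -229.8  239.8] [[0.1, 0.99, -0.0], [0.99, -0.1, 0.0], [0.0, -0.0, -1.0]]
scene [366.8 288. ]
scene [357.6 300.3]
scene [365.6 312.5]
scene [325.2 309.8]
scene [389.9 401.8]
wrist [324.6 273.7]
wrist [325.  226.5]
wrist [325.  253.5]
wrist [323.4 102. ]
wrist [325.3 289.6]
top [444.1 266.5]
top [426.2 270.4]
top [438.2 270.9]
top [367.3 279.4]
top [464.  280.3]
```

View pics/c4.png

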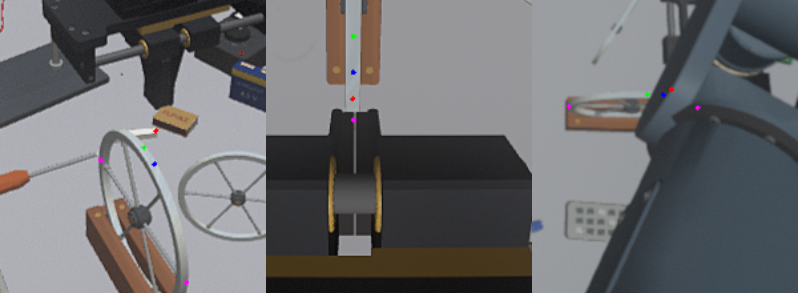

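The red dot is the reported TCP, at scene (367,288). The visible fingertips are about 18 px higher at scene (370,271), and in the wrist view at row 284 instead of 274. So the real fingertips sit about 19 mm short of the reported TCP, and the pads closed over the very top of the rim. I'll re-grasp about 18 mm deeper, guarded.

```bash
python3 - <<'E'
from h import *
np.set_printoptions(precision=2,suppress=True)
a=-.104; R=down(a); p=np.array([503,-208,0])-22*np.array([-np.sin(a),np.cos(a),0])
def st(n): s=manip.state(); print(n,round(s["t"],2),s["tool_pos"],"F",s["force"],"M",s["moment"],s["opening"],s["grip_force"])
manip.grip(1.0); print(manip.servo_line(p+[0,0,158],velocity=80,stop_force=8)); st("down")
manip.grip(0.0); st("grip")
if manip.state()["opening"]>.05:
    manip.servo_line(p+[0,0,163],velocity=30); st("up5")
    manip.servo_line(p+[0,0,220],velocity=80); manip.dwell(.3); st("up")
cv2.imwrite("pics/s2.png",vision.grab_frame("scene")); cv2.imwrite("pics/w3.png",vision.grab_frame("wrist"))
s=cv2.imread("pics/s2.png")[180:460,230:510]; w=cv2.imread("pics/w3.png")
cv2.imwrite("pics/c5.png",np.hstack([cv2.resize(s,(400,400)),cv2.resize(w[:, 80:560],(400,400))]))
E
```

```text
False
down 11.0 [ 501.13 -230.18  158.52] F [ 0.71 -0.23  0.34] M [-0.13  0.07 -0.04] 1.0001124294735424 0.0
grip 12.25 [ 500.7  -229.87  157.97] F [-0.94 -0.1   0.1 ] M [-0.13  0.07  0.01] 0.0886960384284202 29.99635398387909
up5 12.57 [ 500.64 -229.8   162.94] F [-0.2  -0.13 -2.84] M [-0.13  0.01 -0.01] 0.09276965264997093 29.99353051185608
up 13.73 [ 500.53 -229.75  219.54] F [ 0.08  0.01 -2.7 ] M [-0.19 -0.    0.01] 0.09366219425101764 29.992432594299316
```

View pics/c5.png

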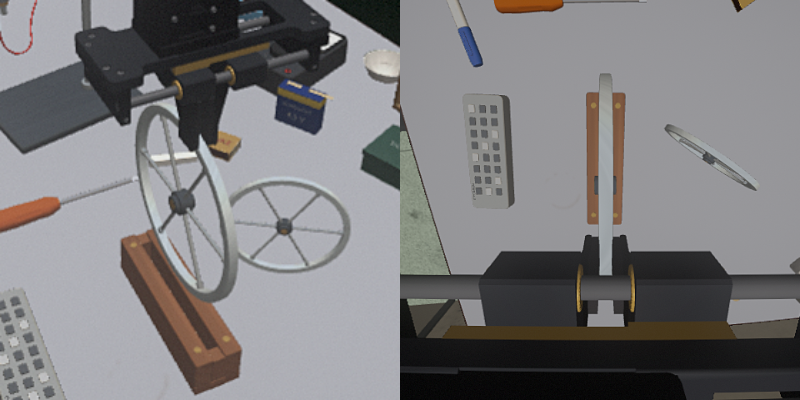

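The wheel is held (opening 0.09, about 2.8 N, upright, hub at scene ≈ (356,321)). Now I carry it in front of the hook and check before threading.

```bash
cat >> h.py <<'E'
HA=.073; He=np.array([np.cos(HA),np.sin(HA),0]); Hn=np.array([-np.sin(HA),np.cos(HA),0]); HO=np.array([464,180,0.])
def hk(x,y,z): return HO+x*He+y*Hn+[0,0,z]
def st(n): s=manip.state(); print(n,round(s["t"],2),s["tool_pos"].round(1),"F",s["force"].round(2),"M",s["moment"].round(2),round(s["opening"],3))
E
python3 - <<'E'
from h import *
np.set_printoptions(precision=1,suppress=True)
S=vision.camera_model("scene"); print("hub exp",proj(S,(503,-208,168.6)))
R=down(HA); p=manip.state()["tool_pos"]
manip.servo_line(p+[0,0,70],velocity=120)
manip.move_pose((405,-20,290),R); manip.servo_line(hk(-50,-22,241),velocity=100); manip.dwell(.4); st("app")
W=vision.camera_model("wrist")
w=vision.grab_frame("wrist");s=vision.grab_frame("scene")
cv2.imwrite("pics/w4.png",w);cv2.imwrite("pics/s4.png",s)
import pickle; pickle.dump(W,open("W4.pkl","wb"))
print("scene exp: hub",proj(S,hk(-50,0,190)),"rim top in",proj(S,hk(-50,0,275)),"hook",proj(S,hk(0,0,229)),"tip",proj(S,hk(-20,0,263)))
print("wrist exp: rimtop",proj(W,hk(-50,0,285)),"tip",proj(W,hk(-20,0,263)))
cv2.imwrite("pics/c6.png",np.hstack([cv2.resize(s[90:330,110:330],(367,400)),cv2.resize(w[120:380,180:460],(431,400))]))
E
```

```text
hub exp [356.8 319.1]
app 17.85 [415.8 154.3 241.1] F [ 0.2 -0.5 -3. ] M [-0.1  0.1  0. ] 0.09
scene exp: hub [189.5 194.6] rim top in [182.7 149.9] hook [213.5 166.2] tip [200.4 151.6]
wrist exp: rimtop [324.  266.1] tip [377.2 252.1]
```

View pics/c6.png

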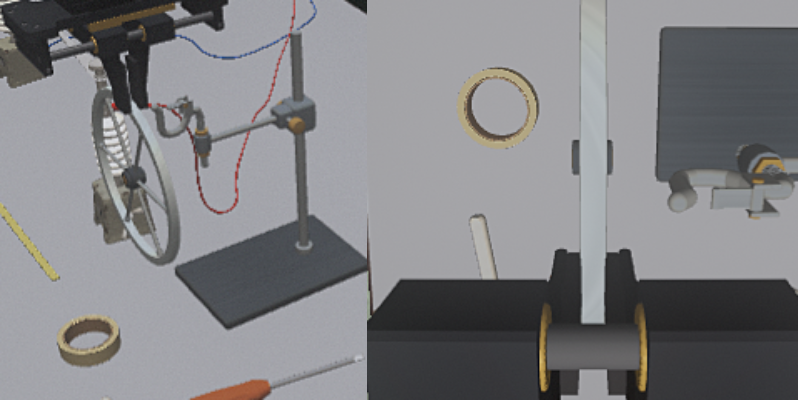

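The hub is at scene (189.7,196.1), as expected to about 1.5 mm, so the wheel has not turned in the grip. In the wrist view the rim's centre line is at column 326.8 (row 266), the keeper's free end at (404.8,248.7) and the tip at (384,244). I use those to correct x, thread the wheel over the tip, then feel for the keeper.

```bash
python3 - <<'E'
from h import *
import pickle
W=pickle.load(open("W4.pkl","rb"))
loc=lambda P:((P-HO)@He,(P-HO)@Hn)
r=loc(plane(W,(326.8,266),284)); k=loc(plane(W,(404.8,248.7),257)); t=loc(plane(W,(384,244),263)); print("rim",r,"keeper end",k,"tip",t)
dx=np.clip((k[0]+2.1)-r[0]-50,-3,4); print("dx",dx)
y=-22+np.clip((k[1]+t[1])/2,-3,3); print("y",y)
manip.servo_line(hk(-50,y,247),velocity=60)
print(manip.servo_line(hk(dx,y,247),velocity=50,stop_force=5)); manip.dwell(.3); st("over")
b=manip.state()["force"]
hit=manip.servo_line(hk(dx,y,215),velocity=20,stop_force=2.5); st("touch %s"%hit)
cv2.imwrite("pics/w5.png",vision.grab_frame("wrist"))
cv2.imwrite("pics/s5.png",vision.grab_frame("scene"))
E
```

```text
rim (np.float64(-48.60108091709672), np.float64(-0.32317923254139)) keeper end (np.float64(-2.9597525105578164), np.float64(0.10832494033941324)) tip (np.float64(-16.391036627314485), np.float64(4.843249550131593))
dx -2.258671593461095
y -19.5242127547645
False
over 19.62 [463.  160.4 247.1] F [ 0.15 -0.69 -3.22] M [-0.14  0.07  0.03] 0.091
touch True 20.74 [462.9 160.1 222.2] F [ 1.8  -0.42  1.75] M [-0.08 -0.05  0.06] 0.095
```

```bash
python3 - <<'E'
from h import *
p=manip.state()["tool_pos"].copy(); tx=hk(-2.26,-19.52,0); z=222.; 
for i in range(40):
    z-=1; manip.servo_line((tx[0],tx[1],z),velocity=15,stop_force=8); s=manip.state(); f=s["force"]
    print(round(s["t"],2),s["tool_pos"][2].round(1),f.round(1),s["moment"].round(2),end=" | "); 
    if f[2]+3>11.5 or abs(f[0])>8 or abs(f[1])>8: print("STOP");break
st("end")
cv2.imwrite("pics/w6.png",vision.grab_frame("wrist"))
E
```

```text
21.1 221.0 [-0.9 -0.4  1.6] [-0.3  0.2  0. ] | 21.35 219.9 [-0.8 -1.2  2.6] [-0.32  0.22  0.02] | 21.6 218.9 [-1.2 -2.1  2.4] [-0.29  0.2   0.04] | 21.85 218.0 [-0.3 -1.1  2.3] [-0.32  0.13  0.02] | 22.1 217.1 [ 0.2 -1.5  3.2] [-0.32 -0.01  0.03] | 22.35 216.1 [ 0.3 -1.9  4.2] [-0.3  -0.07  0.02] | 22.6 214.8 [ 0.1 -0.5  2.9] [-0.13  0.1  -0.01] | 22.85 213.7 [-1.   0.   2.8] [0.01 0.13 0.05] | 23.1 212.8 [-0.7  0.7  2.8] [ 0.01  0.22 -0.01] | 23.35 211.8 [-1.3 -0.6  2.9] [ 0.02  0.25 -0.  ] | 23.6 211.1 [-0.7  0.2  3. ] [0.04 0.23 0.03] | 23.85 210.1 [-1.5  0.5  3.9] [-0.02  0.14  0.01] | 24.1 207.7 [-4.   0.3 -1.1] [-0.24  0.76  0.02] | 24.35 207.1 [-5.5 -1.4 -2.4] [-0.39  0.98  0.11] | 24.6 206.4 [-5.3 -0.3 -3.1] [-0.43  0.92  0.07] | 24.85 205.7 [-4.2 -1.7 -2.2] [-0.37  0.92  0.12] | 25.1 205.0 [-4.3 -1.9 -2.2] [-0.43  0.83  0.12] | 25.35 204.2 [-4.1 -1.4  0.1] [-0.35  0.66  0.08] | 25.6 203.1 [-4.  -0.9 -0.9] [-0.17  0.71  0.09] | 25.85 201.9 [-3.3  0.7 -0.1] [-0.1   0.74  0.11] | 26.1 200.9 [-3.6 -0.1 -0.7] [-0.08  0.69  0.02] | 26.35 199.9 [-4.3 -0.1 -0.4] [-0.18  0.63  0.1 ] | 26.6 199.2 [-0.7  0.4 -3.6] [-0.19  0.   -0.  ] | 26.85 198.0 [-0.2 -0.3 -3.2] [-0.19  0.11 -0.03] | 27.1 196.9 [ 0.4 -0.9 -3.2] [-0.19  0.    0.06] | 27.35 196.2 [ 0.1  0.2 -2. ] [-0.13  0.04  0.02] | 27.6 195.5 [-1.2 -1.   2.6] [-0.22  0.16  0.02] | 27.85 195.0 [-2.  -2.   7.8] [-0.24  0.33 -0.01] | 28.1 194.5 [-1.9 -2.2 10.1] [-0.25  0.52  0.02] | STOP
end 28.1 [463.9 160.1 194.5] F [-1.88 -2.19 10.07] M [-0.25  0.52  0.02] 0.093
```

The keeper snapped shut at TCP z≈199 and the rim bottoms in the trough at z≈196. Next comes the proof pull, expected about 14 mm up.

```bash
python3 - <<'E'
from h import *
tx=hk(-1.5,-19.52,0)
manip.servo_line((tx[0],tx[1],199),velocity=20); manip.dwell(.2); F=lambda n=6:np.mean([(manip.dwell(.03),manip.state()["force"])[1] for _ in range(n)],0)
b=F(); print("base",b.round(2))
manip.servo_line((tx[0],tx[1],207),velocity=20,stop_force=4); st("near")
z=manip.state()["tool_pos"][2]
for i in range(30):
    f=F(4)-b; print(round(z,1),f.round(2),end=" | ")
    if f[2]<-4.6 or z>216: break
    z+=.25 if f[2]<-1 else .6; manip.servo_line((tx[0],tx[1],z),velocity=10)
st("pull")
for i in range(4):
    f=F(6)-b; print(f.round(2)); 
    e=-5-f[2]
    if abs(e)>.7: z-=.1*np.sign(e)*1; manip.servo_line((tx[0],tx[1],z),velocity=10)
cv2.imwrite("pics/w7.png",vision.grab_frame("wrist")); st("end")
E
```

```text
base [ 0.25  0.2  -3.11]
near 29.55 [464.  160.4 207.2] F [-0.37  0.87 -2.14] M [-0.11  0.02  0.03] 0.089
207.2 [-0.35 -0.18 -0.49] | 207.8 [-0.49 -0.8   0.45] | 208.4 [-0.26  0.17  0.43] | 209.0 [-0.42 -0.18 -0.  ] | 209.6 [-0.27 -0.05 -0.14] | 210.2 [-0.37 -0.27 -0.34] | 210.8 [-0.07 -0.01 -1.29] | 211.0 [ 0.07 -0.36 -2.82] | 211.3 [-0.02  0.   -4.37] | 211.5 [ 0.89 -0.66 -5.8 ] | pull 33.13 [463.7 160.4 211.3] F [ 1.25 -0.13 -8.09] M [-0.34 -0.12 -0.04] 0.094
[ 0.65 -0.93 -6.26]
[ 0.05 -0.62 -6.07]
[-0.67 -1.24 -5.99]
[-0.24 -1.04 -5.24]
end 34.73 [463.9 160.4 211.2] F [-0.11 -0.52 -8.7 ] M [-0.43  0.07  0.01] 0.09
```

```bash
python3 - <<'E'
from h import *
tx=hk(-1.5,-19.52,0); F=lambda n=5:np.mean([(manip.dwell(.03),manip.state()["force"])[1] for _ in range(n)],0)
manip.servo_line((tx[0],tx[1],199),velocity=20); manip.dwell(.2); b=F(); print(b.round(2)); z=198.
while z>193:
    z-=.5; manip.servo_line((tx[0],tx[1],z),velocity=10); f=F()-b; print(z,f.round(2),end=" | ")
    if f[2]>2.2: break
st("rest")
W=vision.camera_model("wrist");S=vision.camera_model("scene")
w=vision.grab_frame("wrist");s=vision.grab_frame("scene")
cv2.imwrite("pics/w8.png",w);cv2.imwrite("pics/s8.png",s)
zt=z+34-1.5
print("scene exp hub",proj(S,hk(0,0,zt-85)),"hub y+5",proj(S,hk(0,5,zt-85)),"x+5",proj(S,hk(5,0,zt-85)),"wrist hub",proj(W,hk(0,0,zt-85)))
cv2.imwrite("pics/c7.png",np.hstack([cv2.resize(s[110:260,150:300],(400,400),interpolation=cv2.INTER_CUBIC),cv2.resize(w[140:340,220:420],(400,400),interpolation=cv2.INTER_CUBIC)]))
E
```

```text
[-0.07  0.27 -2.93]
197.5 [-0.04 -0.69 -0.58] | 197.0 [-0.13 -0.26 -0.03] | 196.5 [-0.04 -0.4   0.38] | 196.0 [ 0.55 -0.39  1.41] | 195.5 [-0.11 -0.55  4.12] | rest 37.99 [464.2 160.4 195.7] F [-0.4  -0.64  1.63] M [-0.16  0.04 -0.04] 0.095
scene exp hub [218.61170967 208.57086753] hub y+5 [217.34958661 207.34389   ] x+5 [221.11163777 207.70242613] wrist hub [326.79363752 224.54700094]
```

View pics/c7.png

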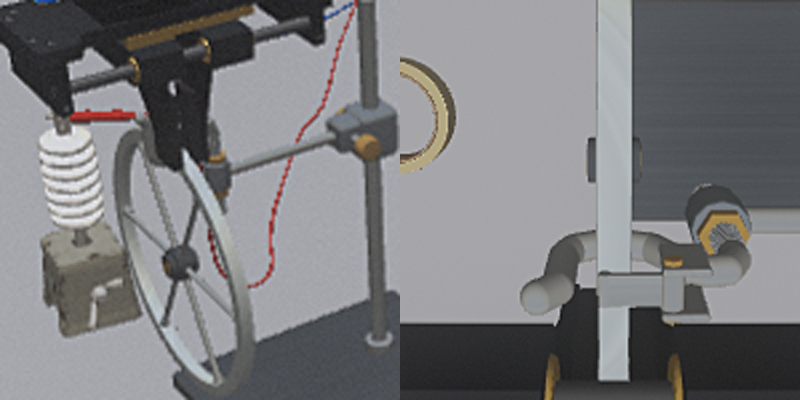

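The keeper lies shut over the rim, with its free end at wrist crop (605,290). The hub is at wrist (327.5,220) against the expected (326.8,224.5), so the centre is about 3 mm to +y. I shift it back so it doesn't swing, seat it, release and withdraw.

```bash
python3 - <<'E'
from h import *
y=-22.5; tx=hk(-1.5,y,0); F=lambda n=5:np.mean([(manip.dwell(.03),manip.state()["force"])[1] for _ in range(n)],0)
p=manip.state()["tool_pos"]; manip.servo_line((p[0],p[1],198),velocity=20); manip.servo_line((tx[0],tx[1],198),velocity=20)
manip.dwell(.15); b=F(); z=197.2
while z>193:
    z-=.4; manip.servo_line((tx[0],tx[1],z),velocity=10); f=F()-b; print(round(z,1),f.round(2),end=" | ")
    if f[2]>2.2: break
manip.grip(0.3); st("open")
q=hk(-1.5,y-5,z); manip.servo_line(q,velocity=30,stop_force=4); 
print(manip.servo_line(q+[0,0,60],velocity=50,stop_force=5)); manip.servo_line(q+[0,0,130],velocity=100); st("up")
g=[]
for i in range(8):
    g.append(vision.grab_frame("scene")[130:280,170:260].astype(float)); manip.dwell(.25)
print([round(float(np.abs(cv2.GaussianBlur(a-c,(5,5),0)).mean()),2) for a,c in zip(g,g[1:])], np.abs(g[0]-g[-1]).mean())
s=vision.grab_frame("scene");w=vision.grab_frame("wrist"); st("end")
cv2.imwrite("pics/c8.png",np.hstack([cv2.resize(s[110:260,150:300],(400,400),interpolation=cv2.INTER_CUBIC),cv2.resize(w[140:340,220:420],(400,400),interpolation=cv2.INTER_CUBIC)]))
E
```

```text
196.8 [-0.32 -0.03  0.08] | 196.4 [-0.43 -0.01  0.13] | 196.0 [-0.29 -0.17  1.87] | 195.6 [-0.23 -0.32  3.26] | open 41.32 [464.2 157.5 195.6] F [-0.42 -0.09 -0.56] M [-0.09 -0.03 -0.01] 0.299
False
up 43.83 [464.  152.4 325. ] F [-0.26  1.06 -0.4 ] M [-0.11  0.04  0.  ] 0.301
[0.46, 0.47, 0.47, 0.47, 0.47, 0.47, 0.47] 2.089604938271605
end 46.33 [464.5 152.5 325.6] F [-0.24  0.2   0.68] M [-0.07  0.06 -0.06] 0.296
```

View pics/c8.png

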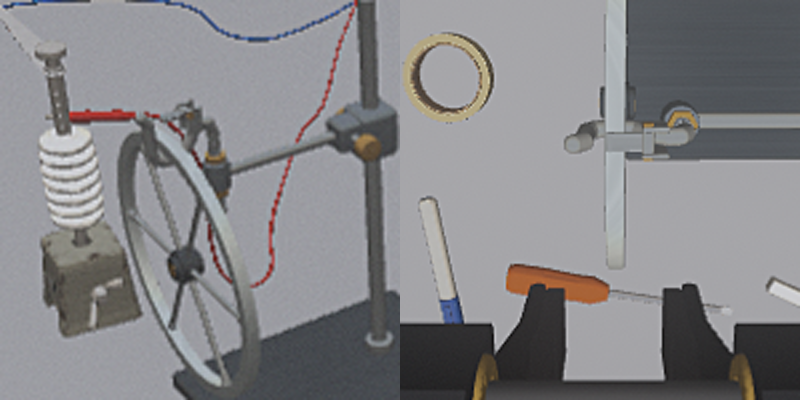

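The wheel hangs in the hook with the keeper shut over the rim (wrist crop ~(630,140)). Frame differences are at noise level, so it is still, and the gripper is clear. I'm handing it in.

```bash
python3 -c "
from plant import close_job
print(close_job())"
```

```text
the job is handed in; nothing more can be done
None
```

The larger wheel now hangs still on the hook under the shut keeper; the proof pull read 5–6 N, the hook's load peaked at about 13 N, and the job was handed in at about 46 s after one missed grasp that moved nothing.

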